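Feed a setting block home with a push stick

ROBOT

A 6-joint arm with a two-finger parallel gripper is mounted at the origin on a cart in front of the work surface, level with it; the furniture and walls round the work are solid. World frame = base frame: x ahead of the robot, y to its left, z up, the work surface at z = 0. Lengths are in mm, angles in rad, forces in N, time in s.
With the tool pointing down it reaches from about 300 to 775 mm from the base axis. Payload 14.6 kg.
Tool frame: the origin (TCP) lies at the very end of the fingers, on their centre line; the grasp point (between the pads) lies 19 mm behind it; z points along the fingers, y is the line along which they close (so a half turn about z gives the same grasp; the last joint's range is limited). The gripper opens to 94 mm and grips with 3 to 60 N. Pads are 16 mm wide; open, the fingers measure 119 mm over their backs; the gripper's body (75 mm by 177 mm) begins 78 mm behind the grasp point.
Start: joints at [-1.213, 0.3, 1.521, -0, 1.321, -0.067], TCP at [226.668, -501.109, 173.646] pointing down, gripper open.
Joint ranges: [-3.03, 3.03], [-0.79, 2.21], [0.23, 2.52], [-1.04, 4.18], [0, 3.07], [-2.55, 2.55]. Speed limits (rad/s): [2.22, 2.22, 2.57, 3.14, 3.14, 3.14].

INTERFACE

Orientations are given as [roll, pitch, yaw] about the fixed x, y, z axes, in that order (R = Rz(yaw) Ry(pitch) Rx(roll)).
In Python, from cell import manip gives the robot as it stands.
- The arm moves only by the tool servo_tool, never from a script. Its argument "motion" is a list that holds one entry, the list of rows, each a list of 7 numbers: the shift along the world's x, y, z as a fraction of full scale, then the turn, a rotation vector about the world's x, y, z as a fraction of full scale, then the closure, from 0 (fully open) to 1 (shut). In form: [[[x, y, z, rx, ry, rz, gripper], ...]]. A call has 1 to 10 rows; each row is the pose to reach, as a shift and turn from the pose commanded when the call began, turning the shorter way round; what a row does not reach only later rows make up. Full scale, the value 1, is 0.5 m for a shift and pi rad for a turn. A row lasts 1/10 s, in which the tool goes at most 50 mm and 8.59 degrees, less where a joint would pass 70% of its speed; a pose out of reach is approached as far as the arm can. A call with a number of a shift or a turn outside -1 to 1 is refused whole. A call with a gripper value outside its range is refused whole. The fingers move at their own pace and stop on an object; "newtons" is the grip in N (left out, the last holds). Time passes only in rows, so rows that repeat a pose let the fingers close. It gives the time, the measured TCP pose, the force, the opening and the grip force at its end, in the units of the state.
- manip.read_state(): the state, without advancing time (a new reading comes with each control period).
- manip.camera(name): name is "scene" or "top" or "wrist"; returns a dict with "frame" (384x512x3 uint8, red, green, blue), "range_z" (384x512 float32, mm along the optical axis (not along the pixel's ray), 0 where there is no reading), "vfov" (degrees; the focal length in pixels is half the picture's height over the tangent of half this angle, whatever the lens; pixels are square), "cx", "cy" (the principal point, pixels), "cam_to_world" (4x4, takes a point from camera to world coordinates). Camera axes: x right, y down, z forward; pixel columns grow to the right and rows downward; lengths in mm; the calibration is good to about 2 mm. A picture is of the moment at which its call begins.
- manip.sign_off(): hands the job in; it is judged then, once.
The state is a dict: "clock": time; "joints": joint angles; "qd": joint speeds; "effort": joint torques, N m; "eef_pos": TCP position; "eef_rot": TCP orientation; "wrist_force": force on the tool from outside, world axes, zero at the start; "moment": the same for the moment, N m; "finger_gap": finger opening in mm; "finger_force": force on a finger pad.
Only numpy, scipy, OpenCV 4.12 (cv2) and the standard library are available. Lean on these libraries where they do the work, as an engineer would, in place of code of your own. Each camera call takes 0.05 s, during which the arm holds its last target. There are 200 camera calls.

TASK

Take the push stick by its upright grip and, with its nose, gently feed the steel setting block along the narrow guide channel and under the saddle until it presses the sprung anvil back and the pawl drops behind it; do not ram the anvil or touch the block with the gripper. The pawl must keep the block there when you draw the stick out. Then put the stick down on the worktop, clear of the guide, and leave the other things where they are.

Things in the scene. Friction and masses are not known exactly. Their poses are not given: they have to be found in the camera images.
- guide: Fixed feed guide: aluminium plate 255 x 74 x 8 mm with two steel rails 12 mm thick. Origin under the plate's centre, on the worktop; x along the channel in the feed direction, z up. Channel 25 mm wide, open on top; floor 8 mm, rail tops 26 mm above the worktop. A grey saddle (62 mm wide, 140 mm long, top 36 mm up) is clamped over the rails, its near end anywhere from x = -50 to -15 mm.
- guide_mouth (a point): Middle of the channel floor where the parallel channel begins (x = -100 mm in the guide's frame, 8 mm above the worktop); axes as the guide. The 20 mm before it flare outward as a lead-in.
- block_centre (a point): Centre of the steel setting block, 45 x 22 x 14 mm, about 0.11 kg. It lies flat on the channel floor near the mouth, its long side (own y axis) along the channel, about 3 mm side play; its rear end is 70 to 91 mm before the guide's origin. It slides and lifts the pawl with 1 to 3 N in all before it meets the anvil.
- block: The same block; origin at the centre of its underside.
- stick_grip (a point): The push stick's grip point: centre line of its upright grip, 46 mm above the stick's underside. The grip is an upright grey plastic bar 14 mm wide (across, y), 40 mm long (x) and reaches 62 mm above the underside. Axes: x to the nose, z up. It stands upright on the worktop at the start.
- stick_nose (a point): Middle of the flat front end of the push stick, 100 mm ahead of the grip's centre line (x) and 2.5 mm above the underside.
- push_stick: The push stick, about 90 g: a flat slippery slat 135 mm long, 18 mm wide, 5 mm thick, from 35 mm behind to 100 mm ahead of the grip; origin at the underside below the grip, x to the nose. In the channel, with its underside 1 to 2 mm above the floor, the slat passes under the pawl.
- anvil (a joint): How far the brass anvil, hidden under the saddle's top, is pressed back, m: 0 at rest; it pushes back 1.8 N per mm. Its place goes with the saddle and is not reported: find it by feel. The pawl drops behind the block at about 0.005 (9 N); past 0.0105 (19 N) counts as ramming. With the block held by the pawl it reads about 0.0035.
- pawl (a joint): Lift of the steel pawl, rad: 0 hanging down, about 0.15 while it rides on the block; it springs down by itself. It hangs in the open near part of the saddle, its tip 50 mm in from the saddle's near end. One-way: it lets the block in and holds it from coming back.
- loupe: Bystander: black round loupe, 36 mm across, 32 mm high, origin under its centre.
- spanner: Bystander: flat spanner 123 mm long, 4 mm thick, origin under its centre.
- vial: Bystander: small capped vial 21 mm across, 46 mm high, origin under its centre.
- suction_cup_0: Bystander: suction cup 25 mm across, 30 mm high, origin under its centre.
- suction_cup_1: Bystander: suction cup 25 mm across, 30 mm high, origin under its centre.

How it is judged (in metres and radians):
On the way:
1. the stick's nose presses the block against the anvil (anvil pressed more than 2 mm while stick and block touch) (value of joint anvil above 0.002 m and contact force between push_stick and block above 2 N), for 0.1 s.
At the end, for the whole second after the job is handed in: The block lies flat in the channel (within 4 mm of its middle) under the saddle, pawl down behind it (under 0.05 rad), anvil still pressed 1.5 to 6 mm; the push stick rests on the worktop (grip point below 52 mm), touching neither guide nor block (value of joint anvil between 0.0015 and 0.006 m and value of joint pawl below 0.05 rad and x of block_centre in the frame of guide above 0.015 m and y of block_centre in the frame of guide between -0.004 and 0.004 m and z of block_centre in the frame of guide below 0.019 m and contact force between push_stick and guide below 0.1 N and contact force between push_stick and block below 0.1 N and height (world z) of stick_grip between 0.003 and 0.052 m and linear speed of each of push_stick, block below 0.02 m/s).
It fails at once if the anvil is rammed (pressed back more than 10.5 mm, about 19 N) (value of joint anvil above 0.0105 m).
It fails at once if the gripper touches the block (contact force between any of the fingers, the arm and block above 0.5 N).
It fails at once if a bystander (loupe, spanner, vial, suction cup) is moved more than 20 mm (distance of any of loupe, spanner, vial, suction_cup_0, suction_cup_1 from where it was at the start of the episode above 0.02 m).
It also fails if it takes over 67 s, if anything falls off the work surface, if the arm or the gripper's body presses on something with over 40 N, if the wrist force passes 120 N, or if a joint passes its speed limit or range.

## Working session

There is one attempt and no reset: what is moved stays moved. The work goes in short steps, Python scripts to look and compute and a tool call to move; the robot and the scene stay as the last step left them, time stands still between calls to the robot, and variables do not carry over. Pictures are saved under pics/ and viewed, at most 10 in all, crops included, and the job is handed in when it is done.

Besides the shell and the picture viewer there is one more tool, called after "Request:" in YAML: its name, and indented under it one key for each argument. servo_tool: Moves the arm, as the interface text tells. Its arguments: {"type":"object","properties":{"motion":{"type":"array"},"newtons":{"type":"number"}},"required":["motion"]}

```bash
mkdir -p pics
cat > h.py <<'E'
import numpy as np,cv2
from cell import manip
def cam(n,save=None):
    c=manip.camera(n)
    if save: cv2.imwrite('pics/'+save,c['frame'][:,:,::-1])
    return c
def pts(c):
    h,w=c['range_z'].shape;f=h/2/np.tan(np.radians(c['vfov'])/2)
    u,v=np.meshgrid(np.arange(w),np.arange(h));z=c['range_z']
    P=np.stack([(u-c['cx'])/f*z,(v-c['cy'])/f*z,z],-1)
    M=np.array(c['cam_to_world']);return P@M[:3,:3].T+M[:3,3]
def plane(c,u,v,z):
    h=c['range_z'].shape[0];f=h/2/np.tan(np.radians(c['vfov'])/2)
    M=np.array(c['cam_to_world']);d=M[:3,:3]@[(u-c['cx'])/f,(v-c['cy'])/f,1];o=M[:3,3]
    return o+d*(z-o[2])/d[2]
E
python3 - <<'E'
from h import *
c=cam('top','top.png');s=cam('scene','scene.png')
np.savez('top.npz',P=pts(c),f=c['frame'])
print(c['vfov'],np.round(c['cam_to_world'],3),manip.read_state())
E
```

```text
52.961229593567666 [[-1.74000e-01 -9.45000e-01  2.77000e-01  2.89155e+02]
 [-9.85000e-01  1.66000e-01 -5.40000e-02 -8.20700e+00]
 [ 5.00000e-03 -2.82000e-01 -9.59000e-01  9.64383e+02]
 [ 0.00000e+00  0.00000e+00  0.00000e+00  1.00000e+00]] {'clock': 0.1, 'joints': array([-1.21258963e+00,  3.00418901e-01,  1.52148716e+00, -1.11103998e-05,
        1.32068328e+00, -6.65877888e-02]), 'qd': array([-0.00180262, -0.00186475, -0.00120633,  0.00112835, -0.0003639 ,
       -0.00036381]), 'effort': array([ 4.57002234e-04, -5.32645333e+01, -3.53283656e+01,  7.09144771e-02,
        2.34898890e-02, -7.26737676e-05]), 'eef_pos': array([ 226.58602526, -500.88288881,  173.15470438]), 'eef_rot': array([-3.14059746e+00, -5.55799275e-05,  4.24797215e-01]), 'wrist_force': array([-0.48741603,  0.05242868,  1.01192588]), 'moment': array([-0.0329848 , -0.00741166,  0.03433793]), 'finger_force': 0.0, 'finger_gap': 93.93433665669012}
```

View pics/top.png

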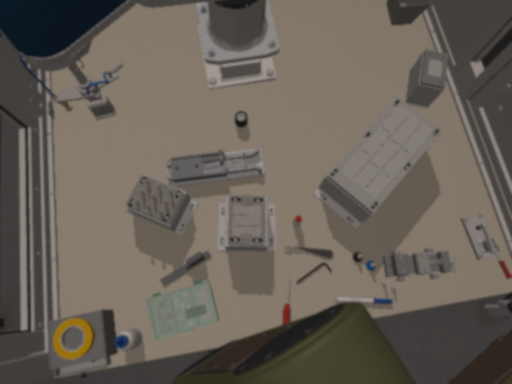

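View pics/scene.png

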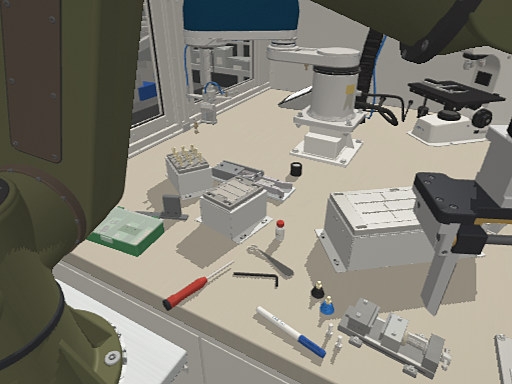

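The top view shows the guide at about (215,166), with the saddle left and the open mouth right, so the feed runs roughly +y. The stick is at about (186,268). I'll take a closer look at both with depth.

Run:
```python
from h import *
d=np.load('top.npz');P=d['P'];f=d['f'];np.set_printoptions(precision=1,suppress=True)
a=cv2.resize(f[140:290,120:280,::-1],None,fx=4.0,fy=4.0,interpolation=cv2.INTER_CUBIC)
cv2.imwrite('pics/crop.png',cv2.convertScaleAbs(a,alpha=1.6))
def rect(m,n):
    q=P[m][:,:2].astype(np.float32);r=cv2.minAreaRect(q);b=cv2.boxPoints(r);print(n,m.sum(),r,b.ravel(),P[m].mean(0),P[m][:,2].max())
v,u=np.mgrid[:384,:512];Z=P[:,:,2]
print('table z',np.median(Z[215:225,200:212]),np.median(Z[290:300,240:260]))
s=(u>155)&(u<215)&(v>245)&(v<290)
rect(s&(Z>30),'grip');rect(s&(Z>2.5)&(Z<9),'slat')
g=(u>158)&(u<270)&(v>145)&(v<190)
rect(g&(Z>4)&(Z<60),'guide');rect(g&(Z>31)&(Z<60),'saddle');
print(Z[262:275:2,162:214:3])
```

```text
table z 1.3383665376523481 1.244005586609262
grip 347 ((365.767333984375, 50.186222076416016), (167.72239685058594, 94.7945785522461), 66.7888412475586) [289.2  -8.2 376.3 -45.6 442.4 108.6 355.3 145.9] [374.9  90.   97.7] 964.3834754924735
slat 698 ((406.16851806640625, 126.88380432128906), (146.93414306640625, 104.46356964111328), 80.01707458496094) [342.   63.6 444.9  45.5 470.3 190.2 367.5 208.3] [404.8 132.1   4.4] 8.898980326912806
guide 2758 ((652.0630493164062, 18.989227294921875), (292.53497314453125, 121.56324005126953), 80.02510833740234) [ 566.9 -114.5  686.6 -135.6  737.3  152.5  617.5  173.6] [647.7  16.   22.9] 41.24047434805493
saddle 898 ((652.623779296875, 30.534278869628906), (71.06277465820312, 191.58319091796875), 0.09671860933303833) [616.9 126.3 617.3 -65.3 688.3 -65.2 688.  126.4] [654.3  69.4  34.8] 41.24047434805493
[[  1.1   3.5   2.7   1.4  -0.6   2.5   3.3   0.6  -0.4  64.1  52.9  33.3
   10.9  -0.1   0.2   2.5  -1.6   3.2]
 [  1.8   3.3   1.9   2.4   0.2   1.2   2.2  -0.1  20.5  55.4  33.1   3.2
   -0.2  -1.3   2.7  -2.1   2.9   1.8]
 [  3.4   0.5   4.1   2.8   2.7   1.2   4.5   6.9  16.5  17.4   5.7   2.7
    2.5   2.2   1.4   2.7   2.8   1.8]
 [  0.8   3.1   2.8   2.5   0.8   6.1   4.    6.6   9.9   8.3   1.7   2.1
    0.2   3.3   2.9   4.9   0.1   1.5]
 [  2.5  -0.9   0.5  -0.4   3.7   4.8   6.7   4.6   5.8   1.4   1.    3.1
   -0.6   2.5   1.8   1.8   1.2   1.3]
 [  1.8   0.5   0.8 964.4   7.8   8.5   8.3   4.8   0.8  -1.    0.5   0.
    0.9   2.2   3.9   2.   -1.6  -0.3]
 [  1.6   1.    8.    4.    7.9   2.7   2.4   2.9   2.3   2.9   1.5   0.2
   -2.    1.1   1.2  -1.1   2.    1.9]]
```

View pics/crop.png

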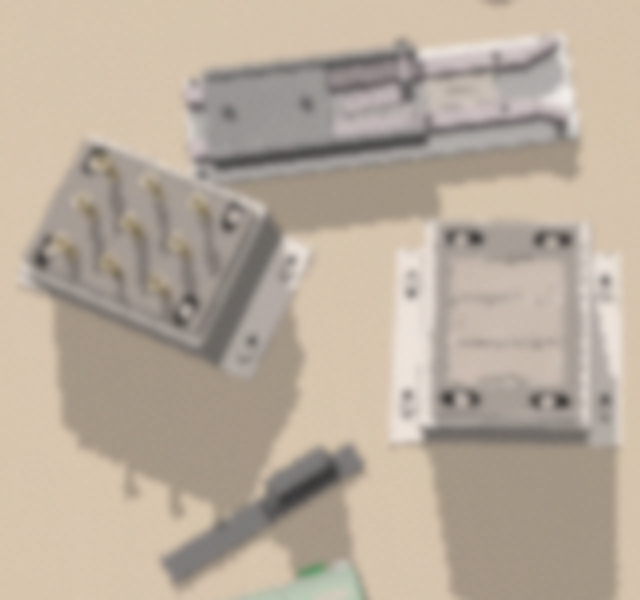

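The crop shows the block just inside the channel at crop (462,95), ahead of the saddle's near end at about x=425. The stick's nose is at crop (175,570), its rear at (355,457) and its grip top around (303,475).

Run:
```python
from h import *
c=cam('top');np.set_printoptions(precision=1,suppress=True)
g=lambda x,y,z:plane(c,120+(x-1.5)/4,140+(y-1.5)/4,z)
for n,x,y,z in [('plate Rt',565,38,8),('plate Rb',577,138,8),('plate Lt',190,80,8),('Lb',197,178,8),('blk',430,95,22),('blk',497,95,22),('sad near t',418,48,36),('sad near b',425,140,36),
 ('nose1',163,560,5),('nose2',180,584,5),('rear1',347,445,5),('rear2',361,466,5),('griptop a',270,488,62),('griptop b',330,452,62),('griptop c',283,505,62),('griptop d',336,470,62)]:
    print(n,g(x,y,z))
P=np.load('top.npz')['P'].reshape(-1,3)
# height map max per 50mm
for x in range(250,900,50):
    print(x,[ (lambda q:int(np.percentile(q,97)) if len(q)>5 else -1)(P[(abs(P[:,0]-x-25)<25)&(abs(P[:,1]-y-25)<25)&(P[:,2]<900)][:,2]) for y in range(-450,300,50)])
```

```text
plate Rt [ 679.5 -114.7    8. ]
plate Rb [ 608.6 -109.5    8. ]
plate Lt [692.8 135.6   8. ]
Lb [624.2 139.    8. ]
blk [649.6 -19.2  22. ]
blk [642.  -62.2  22. ]
sad near t [677.6 -16.5  36. ]
sad near b [614.6 -11.   36. ]
nose1 [386.5 188.2   5. ]
nose2 [370.6 179.6   5. ]
rear1 [436.2  68.1   5. ]
rear2 [421.8  61.4   5. ]
griptop a [410.6 111.   62. ]
griptop b [425.1  73.9  62. ]
griptop c [399.6 104.9  62. ]
griptop d [414.2  71.9  62. ]
250 [42, 42, 14, 14, 13, 4, 657, 692, 693, 4, 37, 38, 38, 59, 108]
300 [45, 46, 19, 4, 5, 6, 13, 4, 4, 4, 37, 38, 37, 37, 4]
350 [4, 10, 5, 19, 7, 6, 4, 4, 4, 4, 36, 36, 35, 4, 4]
400 [4, 4, 91, 4, 4, 5, 5, 87, 88, 85, 64, 63, 4, 4, 4]
450 [4, 105, 105, 101, 4, 47, 5, 88, 88, 86, 4, 4, 4, 4, 4]
500 [105, 105, 105, 104, 84, 4, 6, 87, 87, 74, 4, 78, 99, 66, 4]
550 [105, 105, 105, 104, 66, 4, 4, 4, 5, 4, 66, 102, 103, 100, 4]
600 [106, 105, 104, 4, 4, 4, 13, 29, 35, 38, 37, 76, 102, 78, 4]
650 [105, 104, 4, 4, 4, 4, 20, 28, 36, 38, 38, 37, 4, 4, 4]
700 [101, 4, 4, 4, 4, 4, 4, 4, 4, 4, 4, 4, 4, 3, 4]
750 [4, 4, 4, 4, 4, 4, 4, 34, 4, 4, 3, 4, 4, 477, 484]
800 [4, 4, 4, 4, 4, 4, 4, 4, 3, 4, 4, 399, 440, 453, 265]
850 [4, 4, 4, 3, 4, 135, 135, 134, 135, 4, 3, 388, 192, 190, 4]
```

Request:
servo_tool:
  motion:
    - [[0.187, 0.594, 0, 0, 0, 0.25, 0.4], [0.187, 0.594, 0, 0, 0, 0.25, 0.64], [0.187, 0.594, 0, 0, 0, 0.25, 0.64], [0.187, 0.594, 0, 0, 0, 0.25, 0.64], [0.187, 0.594, 0, 0, 0, 0.25, 0.64], [0.187, 0.594, 0, 0, 0, 0.25, 0.64], [0.187, 0.594, 0, 0, 0, 0.25, 0.64], [0.187, 0.594, 0, 0, 0, 0.25, 0.64]]
  newtons: 40

```text
clock: 0.95
eef_pos: [320.6, -203.2, 173.8]
eef_rot: [3.141, 0.0, 1.213]
wrist_force: [-0.4, -1.3, -0.6]
finger_gap: 35.3
finger_force: 0.0
```

Request:
servo_tool:
  motion:
    - [[0.187, 0.594, 0, 0, 0, 0.241, 0.64], [0.187, 0.594, 0, 0, 0, 0.241, 0.64], [0.187, 0.594, 0, 0, 0, 0.241, 0.64], [0.187, 0.594, 0, 0, 0, 0.241, 0.64], [0.187, 0.594, 0, 0, 0, 0.241, 0.64], [0.187, 0.594, 0, 0, 0, 0.241, 0.64], [0.187, 0.594, 0, 0, 0, 0.241, 0.64], [0.187, 0.594, 0, 0, 0, 0.241, 0.64], [0.187, 0.594, 0, 0, 0, 0.241, 0.64]]

```text
clock: 1.85
eef_pos: [413.8, 91.3, 173.3]
eef_rot: [-3.141, 0.0, 1.966]
wrist_force: [-0.1, -0.3, 0.1]
finger_gap: 34.0
finger_force: 0.0
```

Run:
```python
from h import *
c=cam('wrist','w1.png');s=manip.read_state();print(s['clock'],s['eef_pos'],s['eef_rot'],s['finger_gap'],s['wrist_force'])
print(np.round(c['cam_to_world'],3))
np.savez('w1.npz',P=pts(c),f=c['frame'])
```

```text
1.9 [413.72397042  91.16850507 173.4997768 ] [-3.14112394e+00  1.40800966e-04  1.96503151e+00] 34.06870714207896 [0.65735573 0.51161053 0.42797781]
[[ 9.23000e-01  3.70000e-01  1.08000e-01  3.81216e+02]
 [ 3.85000e-01 -8.85000e-01 -2.63000e-01  1.67293e+02]
 [-2.00000e-03  2.84000e-01 -9.59000e-01  3.83649e+02]
 [ 0.00000e+00  0.00000e+00  0.00000e+00  1.00000e+00]]
```

View pics/w1.png

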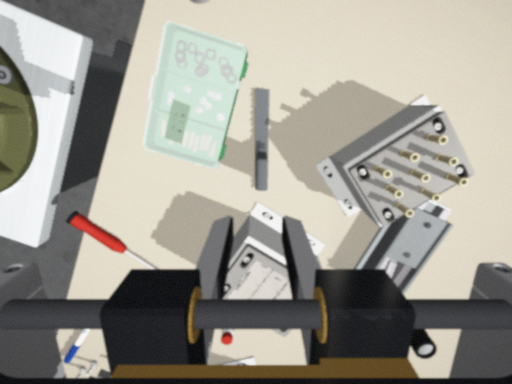

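The wrist view shows the stick upright in column 262, with its nose at row 89 and rear at row 188. The tray corner at (222,160) is close by on the left.

Run:
```python
from h import *
d=np.load('w1.npz');P=d['P'];f=d['f'].astype(int);np.set_printoptions(precision=1,suppress=True)
v,u=np.mgrid[:384,:512]
sub=f[80:200,240:290]
m=(u>248)&(u<276)&(v>80)&(v<195)&(f[:,:,0]-f[:,:,2]<12)
k,l,st,_=cv2.connectedComponentsWithStats(m.astype(np.uint8));i=1+np.argmax(st[1:,4]);m=l==i;print(st[i])
import types
c=manip.camera('wrist')
a=np.radians(112.6)
for r in range(st[i][1],st[i][1]+st[i][3],6):
    uu=np.where(m[r])[0];print(r,uu.min(),uu.max(),f[r,uu].mean(),np.median(P[r,uu,2]),plane(c,(uu.min()+uu.max())/2,r,5)[:2],plane(c,(uu.min()+uu.max())/2,r,62)[:2])
print('tray',plane(c,222,162,37),plane(c,232,120,37), 'box',plane(c,262,205,0))
```

```text
[ 255   89   14  102 1339]
89 256 267 148.94444444444446 4.256204518526687 [379.  185.5] [379.3 182.7]
95 255 268 138.9047619047619 4.314157558959295 [381.8 178.7] [381.7 177. ]
101 255 268 138.97619047619048 4.063742718109324 [384.7 171.9] [384.2 171.2]
107 255 268 139.61904761904762 4.268147887069716 [387.6 165.1] [386.6 165.4]
113 255 268 139.0952380952381 4.145189329601095 [390.5 158.1] [389.1 159.4]
119 255 268 131.97619047619048 4.18119406318462 [393.5 151. ] [391.7 153.5]
125 255 267 135.51282051282053 3.8655972343973986 [395.9 143.7] [393.7 147.2]
131 255 268 138.28571428571428 4.0096443438437745 [399.6 136.7] [396.8 141.3]
137 255 267 137.10256410256412 4.539931041260559 [402.  129.1] [398.9 134.8]
143 255 267 112.12820512820512 4.857729341010952 [405.1 121.7] [401.5 128.6]
149 255 267 115.6923076923077 14.779122403323242 [408.3 114.2] [404.2 122.2]
155 255 267 72.46153846153847 38.057764278606726 [411.5 106.7] [406.9 115.8]
161 255 267 119.12820512820512 60.7934393707331 [414.7  99. ] [409.7 109.2]
167 255 267 124.76923076923077 61.08457677676796 [418.   91.2] [412.4 102.6]
173 255 267 125.07692307692308 60.81928606820105 [421.3  83.4] [415.2  96. ]
179 255 266 125.27777777777777 61.40931193892263 [424.   75.1] [417.5  89. ]
185 255 266 126.47222222222223 60.652885421921155 [427.4  67.1] [420.4  82.1]
tray [367.   84.7  37. ] [360.  137.6  37. ] box [441.8  38.6   0. ]
```

Request:
servo_tool:
  motion:
    - [[0.005, 0.0045, -0.08, 0, 0, -0.0025, 0.64], [0.005, 0.0045, -0.15, 0, 0, -0.0025, 0.64], [0.005, 0.0045, -0.2, 0, 0, -0.0025, 0.64], [0.005, 0.0045, -0.25, 0, 0, -0.0025, 0.64], [0.005, 0.0045, -0.28, 0, 0, -0.0025, 0.64], [0.005, 0.0045, -0.293, 0, 0, -0.0025, 0.64], [0.005, 0.0045, -0.293, 0, 0, -0.0025, 0.64], [0.005, 0.0045, -0.293, 0, 0, -0.0025, 0.64]]

```text
clock: 2.75
eef_pos: [416.7, 94.7, 28.0]
eef_rot: [3.14, 0.0, 1.959]
wrist_force: [0.3, 0.8, -0.9]
finger_gap: 33.5
finger_force: 0.0
```

Request:
servo_tool:
  motion:
    - [[0, 0, 0, 0, 0, 0, 1], [0, 0, 0, 0, 0, 0, 1], [0, 0, 0, 0, 0, 0, 1], [0, 0, 0, 0, 0, 0, 1], [0, 0, 0, 0, 0, 0, 1], [0, 0, 0, 0, 0, 0, 1], [0, 0, 0, 0, 0, 0, 1]]
  newtons: 50

```text
clock: 3.45
eef_pos: [416.6, 95.2, 27.5]
eef_rot: [3.141, 0.0, 1.96]
wrist_force: [0.8, -0.1, 5.2]
finger_gap: 12.4
finger_force: 50.0
```

Request:
servo_tool:
  motion:
    - [[0, 0, 0.06, 0, 0, 0, 1], [0, 0, 0.14, 0, 0, 0, 1], [0, 0, 0.22, 0, 0, 0, 1], [0, 0, 0.25, 0, 0, 0, 1], [0, 0, 0.25, 0, 0, 0, 1]]

```text
clock: 3.95
eef_pos: [416.9, 95.3, 153.8]
eef_rot: [3.138, 0.001, 1.96]
wrist_force: [0.1, 0.9, -2.0]
finger_gap: 12.4
finger_force: 50.0
```

Request:
servo_tool:
  motion:
    - [[0.04, -0.06, 0, 0, 0, -0.02, 1], [0.1, -0.14, 0, 0, 0, -0.04, 1], [0.16, -0.22, 0, 0, 0, -0.06, 1], [0.22, -0.31, 0, 0, 0, -0.08, 1], [0.28, -0.39, 0, 0, 0, -0.1, 1], [0.34, -0.48, 0, 0, 0, -0.12, 1], [0.4, -0.57, 0, 0, 0, -0.143, 1], [0.44, -0.628, 0, 0, 0, -0.143, 1], [0.44, -0.628, 0, 0, 0, -0.143, 1], [0.44, -0.628, 0, 0, 0, -0.143, 1]]

```text
clock: 4.95
eef_pos: [635.4, -219.0, 149.0]
eef_rot: [-3.138, -0.001, 1.509]
wrist_force: [-0.7, 1.1, -2.1]
finger_gap: 12.4
finger_force: 50.0
```

Run:
```python
from h import *
c=cam('wrist','w2.png');s=manip.read_state();print(s['clock'],s['eef_pos'],s['eef_rot'],s['finger_gap'],s['wrist_force'])
np.savez('w2.npz',P=pts(c),f=c['frame'])
b=c['frame'][0:300,100:420,::-1];cv2.imwrite('pics/w2c.png',cv2.resize(b,None,fx=2,fy=2,interpolation=cv2.INTER_CUBIC))
```

```text
5.0 [ 635.41508558 -218.17778229  150.11980858] [-3.13879657e+00 -1.13109370e-03  1.51032278e+00] 12.064933449022984 [-0.05698359  0.18204912 -0.07169224]
```

View pics/w2c.png

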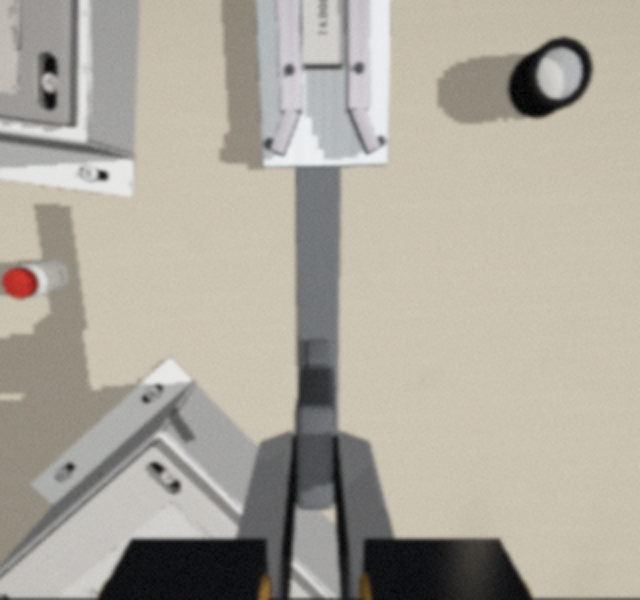

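The stick is held straight, nose at crop (318,167) and pointing at the mouth. The plate's end corners are at (264,165) and (387,163), and the block's rear edge is at row 67, columns 303–342.

Run:
```python
from h import *
c=manip.camera('wrist');np.set_printoptions(precision=1,suppress=True)
g=lambda x,y,z:plane(c,100+(x-.5)/2,(y-.5)/2,z)
for n,x,y,z in [('plate',264,165,8),('plate',387,163,8),('plateL up',257,3,8),('plateR up',391,3,8),('blk',303,67,22),('blk',342,67,22),('railLin',301,67,26),('railRin',347,67,26),('railLin up',302,5,26),('railRin up',347,5,26),('railL end',301,108,26),('R',350,108,26),('nose',296,167,127.6),('nose',341,167,127.6),('slat',296,330,127.6),('slat',338,330,127.6)]: print(n,g(x,y,z))
f=c['frame'].astype(int)
for r in (8,20,33,45): print(r,f[r,235:290].sum(1)//3)
s=manip.read_state();print(s['eef_pos'])
```

```text
plate [ 610.5 -110.1    8. ]
plate [ 683.1 -113.4    8. ]
plateL up [613.8 -26.6   8. ]
plateR up [687.3 -31.1   8. ]
blk [637.1 -62.7  22. ]
blk [658.2 -64.   22. ]
railLin [636.1 -63.5  26. ]
railRin [660.7 -65.   26. ]
railLin up [638.5 -34.5  26. ]
railRin up [662. -36.  26.]
railL end [634.7 -83.5  26. ]
R [661.4 -85.2  26. ]
nose [ 633.  -120.5  127.6]
nose [ 650.6 -121.6  127.6]
slat [ 628.5 -185.4  127.6]
slat [ 646.3 -186.4  127.6]
8 [180 180 178 178 187 194 200 203 201 196 196 199 199 195 175 158 176 198
 204 204 204 205 201 194 173 153 153 152 168 193 204 204 204 198 181 164
 140 123 131 165 188 202 198 202 196 194 193 199 203 203 221 230 234 235
 235]
20 [182 182 179 171 181 195 203 207 203 200 198 203 201 200 190 184 194 200
 204 204 203 207 206 203 205 206 205 202 202 204 206 207 203 201 186 166
 156 142 135 163 191 199 203 202 200 199 199 204 204 212 222 231 235 235
 236]
33 [184 184 176 172 174 186 187 174 148 131 135 164 191 204 201 187 158 128
 123 118 117 120 123 121 120 120 120 119 121 120 119 120 119 116 111 111
 129 133 136 157 179 173 146 114 100 113 143 179 201 210 221 230 234 236
 236]
45 [185 187 181 178 177 181 197 206 209 207 207 205 207 210 209 204 208 208
 197 187 184 182 184 184 185 184 179 185 185 184 183 184 178 180 182 185
 175 163 150 165 193 207 209 207 206 203 205 210 208 208 221 229 235 235
 236]
[ 635.5 -217.8  151.1]
```

Request:
servo_tool:
  motion:
    - [[0.003, 0, -0.05, 0, 0, 0.001, 1], [0.009, 0, -0.11, 0, 0, 0.003, 1], [0.009, 0, -0.17, 0, 0, 0.003, 1], [0.009, 0, -0.21, 0, 0, 0.003, 1], [0.009, 0, -0.231, 0, 0, 0.003, 1], [0.009, 0, -0.231, 0, 0, 0.003, 1], [0.009, 0, -0.231, 0, 0, 0.003, 1], [0.009, 0, -0.231, 0, 0, 0.003, 1]]

```text
clock: 5.85
eef_pos: [641.3, -218.9, 38.3]
eef_rot: [3.139, 0.001, 1.52]
wrist_force: [0.5, 0.3, -0.5]
finger_gap: 12.2
finger_force: 50.0
```

Run:
```python
from h import *
c=cam('wrist');s=manip.read_state();print(s['clock'],s['eef_pos'],s['eef_rot'],s['finger_gap'],s['wrist_force'])
np.savez('w3.npz',P=pts(c),f=c['frame'])
b=c['frame'][0:240,160:360,::-1];cv2.imwrite('pics/w3c.png',cv2.resize(b,None,fx=2.5,fy=2.5,interpolation=cv2.INTER_CUBIC))
P=pts(c);print(np.median(P[110:130,256:262,2]),np.median(P[150:165,256:262,2]))
```

```text
5.9 [ 641.23785485 -218.9468535    38.0919518 ] [3.13965355e+00 6.64540263e-04 1.51981501e+00] 12.16665950661048 [ 0.55679124 -0.74341232 -0.92710304]
14.614160708844338 14.941780835057017
```

View pics/w3c.png

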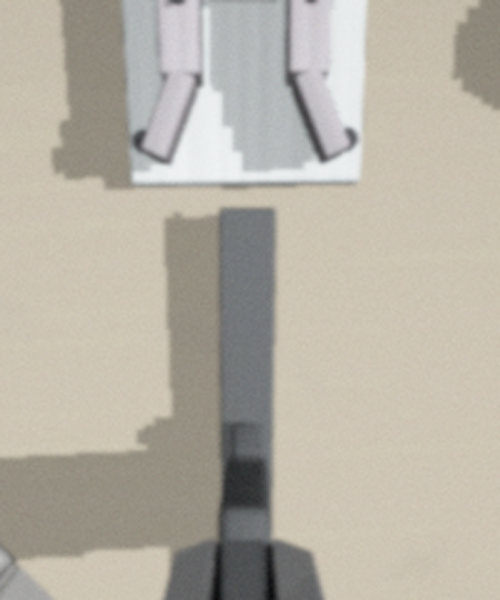

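The slat is level and in line with the channel: nose mid-column 247 against channel mid 244.5, so about 0.8 mm to the right. I'll correct that while feeding in.

Request:
servo_tool:
  motion:
    - [[-0.0016, 0, 0, 0, 0, 0, 1], [-0.0006, 0.02, 0, 0, 0, 0, 1], [0.0005, 0.04, 0, 0, 0, 0, 1], [0.0015, 0.06, 0, 0, 0, 0, 1], [0.0026, 0.08, 0, 0, 0, 0, 1], [0.0036, 0.1, 0, 0, 0, 0, 1], [0.0036, 0.1, 0, 0, 0, 0, 1], [0.0036, 0.1, 0, 0, 0, 0, 1]]

```text
clock: 6.7
eef_pos: [642.5, -168.7, 36.7]
eef_rot: [3.142, 0.0, 1.52]
wrist_force: [0.5, 0.1, -1.4]
finger_gap: 12.5
finger_force: 50.0
```

Request:
servo_tool:
  motion:
    - [[0.0003, 0.006, 0, 0, 0, 0, 1], [0.0006, 0.012, 0, 0, 0, 0, 1], [0.001, 0.018, 0, 0, 0, 0, 1], [0.0013, 0.024, 0, 0, 0, 0, 1], [0.0016, 0.03, 0, 0, 0, 0, 1], [0.0016, 0.03, 0, 0, 0, 0, 1]]

```text
clock: 7.3
eef_pos: [643.3, -153.4, 36.7]
eef_rot: [-3.142, -0.0, 1.52]
wrist_force: [1.5, 0.3, -1.4]
finger_gap: 12.4
finger_force: 50.0
```

Request:
servo_tool:
  motion:
    - [[0.0003, 0.006, 0, 0, 0, 0, 1], [0.0006, 0.012, 0, 0, 0, 0, 1], [0.001, 0.018, 0, 0, 0, 0, 1], [0.0013, 0.024, 0, 0, 0, 0, 1], [0.0016, 0.03, 0, 0, 0, 0, 1], [0.0019, 0.036, 0, 0, 0, 0, 1], [0.0022, 0.042, 0, 0, 0, 0, 1], [0.0026, 0.05, 0, 0, 0, 0, 1]]

```text
clock: 8.1
eef_pos: [644.6, -128.7, 36.7]
eef_rot: [3.142, 0.0, 1.52]
wrist_force: [0.1, -1.3, -0.1]
finger_gap: 12.6
finger_force: 50.0
```

Request:
servo_tool:
  motion:
    - [[0.0003, 0.006, 0, 0, 0, 0, 1], [0.0006, 0.012, 0, 0, 0, 0, 1], [0.001, 0.018, 0, 0, 0, 0, 1], [0.0013, 0.024, 0, 0, 0, 0, 1], [0.0016, 0.03, 0, 0, 0, 0, 1], [0.0016, 0.03, 0, 0, 0, 0, 1]]

```text
clock: 8.7
eef_pos: [645.4, -113.3, 36.6]
eef_rot: [-3.141, -0.0, 1.52]
wrist_force: [0.6, -0.5, -1.0]
finger_gap: 12.7
finger_force: 50.0
```

Run:
```python
from h import *
c=cam('wrist');s=manip.read_state();print(s['clock'],s['eef_pos'],s['eef_rot'],s['finger_gap'],s['wrist_force'])
b=c['frame'][0:240,160:360,::-1];cv2.imwrite('pics/w4c.png',cv2.resize(b,None,fx=2.5,fy=2.5,interpolation=cv2.INTER_CUBIC))
```

```text
8.75 [ 645.29598802 -113.40412754   36.49538089] [-3.14128407e+00 -4.15263865e-04  1.51992641e+00] 12.419909176790728 [ 0.04981379 -0.63454246 -1.03996815]
```

View pics/w4c.png

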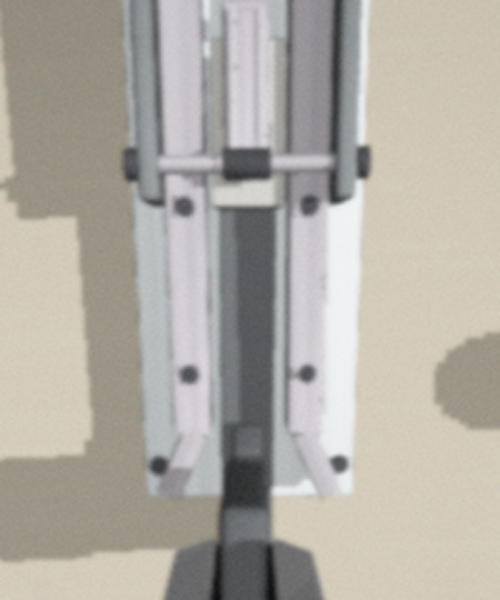

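The block's rear edge is level with the saddle's near end at crop row 207, and the slat is well centred. About 50 mm remain to the pawl tip.

Request:
servo_tool:
  motion:
    - [[0.0003, 0.005, 0, 0, 0, 0, 1], [0.0005, 0.01, 0, 0, 0, 0, 1], [0.0008, 0.015, 0, 0, 0, 0, 1], [0.001, 0.02, 0, 0, 0, 0, 1], [0.0013, 0.025, 0, 0, 0, 0, 1], [0.0016, 0.03, 0, 0, 0, 0, 1], [0.0018, 0.035, 0, 0, 0, 0, 1], [0.0021, 0.04, 0, 0, 0, 0, 1], [0.0021, 0.04, 0, 0, 0, 0, 1]]

```text
clock: 9.65
eef_pos: [646.4, -93.4, 36.6]
eef_rot: [-3.142, -0.0, 1.52]
wrist_force: [-0.3, -0.4, -1.3]
finger_gap: 12.2
finger_force: 50.0
```

Request:
servo_tool:
  motion:
    - [[0.0003, 0.005, 0, 0, 0, 0, 1], [0.0005, 0.01, 0, 0, 0, 0, 1], [0.0008, 0.015, 0, 0, 0, 0, 1], [0.001, 0.02, 0, 0, 0, 0, 1], [0.0013, 0.025, 0, 0, 0, 0, 1], [0.0016, 0.03, 0, 0, 0, 0, 1], [0.0016, 0.03, 0, 0, 0, 0, 1]]

```text
clock: 10.35
eef_pos: [647.2, -78.4, 36.6]
eef_rot: [-3.141, -0.0, 1.52]
wrist_force: [0.4, -0.4, -1.2]
finger_gap: 12.6
finger_force: 50.0
```

Request:
servo_tool:
  motion:
    - [[0.0001, 0.002, 0, 0, 0, 0, 1], [0.0002, 0.004, 0, 0, 0, 0, 1], [0.0003, 0.006, 0, 0, 0, 0, 1], [0.0004, 0.008, 0, 0, 0, 0, 1], [0.0005, 0.01, 0, 0, 0, 0, 1], [0.0006, 0.012, 0, 0, 0, 0, 1], [0.0007, 0.014, 0, 0, 0, 0, 1], [0.0007, 0.014, 0, 0, 0, 0, 1]]

```text
clock: 11.15
eef_pos: [647.5, -71.6, 36.6]
eef_rot: [-3.141, -0.0, 1.52]
wrist_force: [1.1, -0.0, -0.8]
finger_gap: 12.5
finger_force: 50.0
```

Request:
servo_tool:
  motion:
    - [[0.0001, 0.002, 0, 0, 0, 0, 1], [0.0002, 0.004, 0, 0, 0, 0, 1], [0.0002, 0.004, 0, 0, 0, 0, 1], [0.0002, 0.004, 0, 0, 0, 0, 1]]

```text
clock: 11.55
eef_pos: [647.6, -69.8, 36.6]
eef_rot: [-3.142, -0.0, 1.52]
wrist_force: [-0.7, -0.3, -1.0]
finger_gap: 12.4
finger_force: 50.0
```

Request:
servo_tool:
  motion:
    - [[0.0001, 0.002, 0, 0, 0, 0, 1], [0.0002, 0.004, 0, 0, 0, 0, 1], [0.0002, 0.004, 0, 0, 0, 0, 1], [0.0002, 0.004, 0, 0, 0, 0, 1]]

```text
clock: 11.95
eef_pos: [647.8, -67.8, 36.6]
eef_rot: [-3.142, -0.0, 1.52]
wrist_force: [-0.6, -0.5, -0.6]
finger_gap: 12.2
finger_force: 50.0
```

Request:
servo_tool:
  motion:
    - [[0.0001, 0.002, 0, 0, 0, 0, 1], [0.0001, 0.003, 0, 0, 0, 0, 1], [0.0001, 0.003, 0, 0, 0, 0, 1], [0.0001, 0.003, 0, 0, 0, 0, 1]]

```text
clock: 12.35
eef_pos: [647.8, -66.3, 36.6]
eef_rot: [-3.142, -0.0, 1.52]
wrist_force: [-1.5, -0.2, 0.3]
finger_gap: 12.7
finger_force: 50.0
```

Request:
servo_tool:
  motion:
    - [[0.0001, 0.002, 0, 0, 0, 0, 1], [0.0001, 0.003, 0, 0, 0, 0, 1], [0.0001, 0.003, 0, 0, 0, 0, 1], [0.0001, 0.003, 0, 0, 0, 0, 1]]

```text
clock: 12.75
eef_pos: [647.9, -64.8, 36.6]
eef_rot: [-3.142, -0.0, 1.52]
wrist_force: [0.8, -0.5, -0.8]
finger_gap: 12.4
finger_force: 50.0
```

Request:
servo_tool:
  motion:
    - [[0.0001, 0.001, 0, 0, 0, 0, 1], [0.0001, 0.002, 0, 0, 0, 0, 1], [0.0001, 0.002, 0, 0, 0, 0, 1], [0.0001, 0.002, 0, 0, 0, 0, 1]]

```text
clock: 13.15
eef_pos: [647.9, -63.8, 36.6]
eef_rot: [-3.142, -0.0, 1.52]
wrist_force: [0.2, -2.1, -0.1]
finger_gap: 12.6
finger_force: 50.0
```

Request:
servo_tool:
  motion:
    - [[0.0001, 0.001, 0, 0, 0, 0, 1], [0.0001, 0.002, 0, 0, 0, 0, 1], [0.0001, 0.002, 0, 0, 0, 0, 1], [0.0001, 0.002, 0, 0, 0, 0, 1]]

```text
clock: 13.55
eef_pos: [648.0, -62.9, 36.7]
eef_rot: [3.142, 0.0, 1.52]
wrist_force: [0.5, -2.6, 0.3]
finger_gap: 12.1
finger_force: 50.0
```

Request:
servo_tool:
  motion:
    - [[0.0001, 0.001, 0, 0, 0, 0, 1], [0.0001, 0.002, 0, 0, 0, 0, 1], [0.0001, 0.002, 0, 0, 0, 0, 1], [0.0001, 0.002, 0, 0, 0, 0, 1]]

```text
clock: 13.95
eef_pos: [648.1, -62.1, 36.8]
eef_rot: [3.141, 0.0, 1.52]
wrist_force: [-0.1, -4.0, 1.4]
finger_gap: 12.2
finger_force: 50.0
```

Request:
servo_tool:
  motion:
    - [[0.0001, 0.001, 0, 0, 0, 0, 1], [0.0001, 0.002, 0, 0, 0, 0, 1], [0.0001, 0.002, 0, 0, 0, 0, 1], [0.0001, 0.002, 0, 0, 0, 0, 1]]

```text
clock: 14.35
eef_pos: [648.2, -61.2, 36.9]
eef_rot: [3.141, 0.0, 1.519]
wrist_force: [-0.1, -5.9, 1.9]
finger_gap: 12.4
finger_force: 50.0
```

Request:
servo_tool:
  motion:
    - [[0.0001, 0.001, 0, 0, 0, 0, 1], [0.0001, 0.002, 0, 0, 0, 0, 1], [0.0001, 0.002, 0, 0, 0, 0, 1], [0.0001, 0.002, 0, 0, 0, 0, 1]]

```text
clock: 14.75
eef_pos: [648.4, -60.5, 37.1]
eef_rot: [3.141, 0.001, 1.519]
wrist_force: [-0.4, -7.0, 3.1]
finger_gap: 12.2
finger_force: 50.0
```

Request:
servo_tool:
  motion:
    - [[0.0001, 0.001, 0, 0, 0, 0, 1], [0.0001, 0.002, 0, 0, 0, 0, 1], [0.0001, 0.002, 0, 0, 0, 0, 1], [0.0001, 0.002, 0, 0, 0, 0, 1]]

```text
clock: 15.15
eef_pos: [648.5, -59.7, 37.2]
eef_rot: [3.141, 0.001, 1.519]
wrist_force: [0.0, -9.5, 3.9]
finger_gap: 12.0
finger_force: 50.0
```

Request:
servo_tool:
  motion:
    - [[0.0001, 0.001, 0, 0, 0, 0, 1], [0.0001, 0.002, 0, 0, 0, 0, 1], [0.0001, 0.002, 0, 0, 0, 0, 1], [0.0001, 0.002, 0, 0, 0, 0, 1]]

```text
clock: 15.55
eef_pos: [648.6, -59.0, 37.3]
eef_rot: [3.14, 0.002, 1.519]
wrist_force: [0.0, -8.8, 5.1]
finger_gap: 12.4
finger_force: 50.0
```

Request:
servo_tool:
  motion:
    - [[0.0001, 0.001, 0, 0, 0, 0, 1], [0.0001, 0.002, 0, 0, 0, 0, 1], [0.0001, 0.002, 0, 0, 0, 0, 1], [0.0001, 0.002, 0, 0, 0, 0, 1]]

```text
clock: 15.95
eef_pos: [648.8, -58.3, 37.5]
eef_rot: [3.14, 0.002, 1.519]
wrist_force: [0.3, -11.6, 5.1]
finger_gap: 12.3
finger_force: 50.0
```

Request:
servo_tool:
  motion:
    - [[0.0001, 0.001, 0, 0, 0, 0, 1], [0.0001, 0.002, 0, 0, 0, 0, 1], [0.0001, 0.002, 0, 0, 0, 0, 1], [0.0001, 0.002, 0, 0, 0, 0, 1]]

```text
clock: 16.35
eef_pos: [648.9, -57.6, 37.6]
eef_rot: [3.14, 0.002, 1.519]
wrist_force: [0.1, -12.6, 6.2]
finger_gap: 12.2
finger_force: 50.0
```

Request:
servo_tool:
  motion:
    - [[0.0001, 0.001, 0, 0, 0, 0, 1], [0.0001, 0.002, 0, 0, 0, 0, 1], [0.0001, 0.002, 0, 0, 0, 0, 1], [0.0001, 0.002, 0, 0, 0, 0, 1]]

```text
clock: 16.75
eef_pos: [649.0, -56.8, 37.8]
eef_rot: [3.139, 0.003, 1.519]
wrist_force: [-0.7, -13.8, 7.9]
finger_gap: 12.6
finger_force: 50.0
```

Run:
```python
from h import *
c=cam('wrist');s=manip.read_state();print(s['clock'],s['eef_pos'],s['wrist_force'])
np.savez('w5.npz',P=pts(c),f=c['frame'])
b=c['frame'][0:240,160:360,::-1];cv2.imwrite('pics/w5c.png',cv2.resize(b,None,fx=2.5,fy=2.5,interpolation=cv2.INTER_CUBIC))
```

```text
16.8 [649.00032238 -56.84339319  37.7766959 ] [ -1.06819982 -13.59257354   7.27196325]
```

View pics/w5c.png

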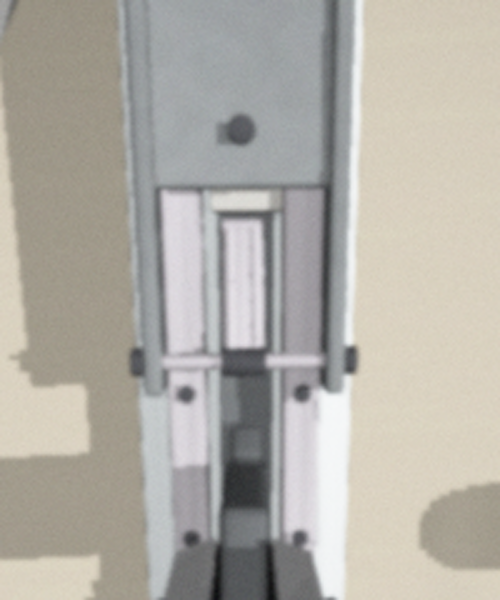

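The block's rear edge is at crop row 212 and the pawl tip at about row 220, so the pawl sits behind the block. I'll draw the stick back.

Request:
servo_tool:
  motion:
    - [[-0.0002, -0.004, 0, 0, 0, 0, 1], [-0.0005, -0.008, 0, 0, 0, 0, 1], [-0.001, -0.014, 0, 0, 0, 0, 1], [-0.0015, -0.022, 0, 0, 0, 0, 1], [-0.002, -0.03, 0, 0, 0, 0, 1], [-0.0025, -0.04, 0, 0, 0, 0, 1], [-0.003, -0.05, 0, 0, 0, 0, 1], [-0.003, -0.05, 0, 0, 0, 0, 1]]

```text
clock: 17.6
eef_pos: [646.8, -80.5, 36.6]
eef_rot: [-3.141, -0.0, 1.519]
wrist_force: [-0.2, -0.3, -0.6]
finger_gap: 12.1
finger_force: 50.0
```

Run:
```python
from h import *
c=cam('wrist');s=manip.read_state();print(s['clock'],s['eef_pos'],s['wrist_force'])
b=c['frame'][0:240,160:360,::-1];cv2.imwrite('pics/w6c.png',cv2.resize(b,None,fx=2.5,fy=2.5,interpolation=cv2.INTER_CUBIC))
```

```text
17.65 [646.82625805 -80.16514493  36.58328734] [-0.62660657  0.54096811 -1.45346086]
```

View pics/w6c.png

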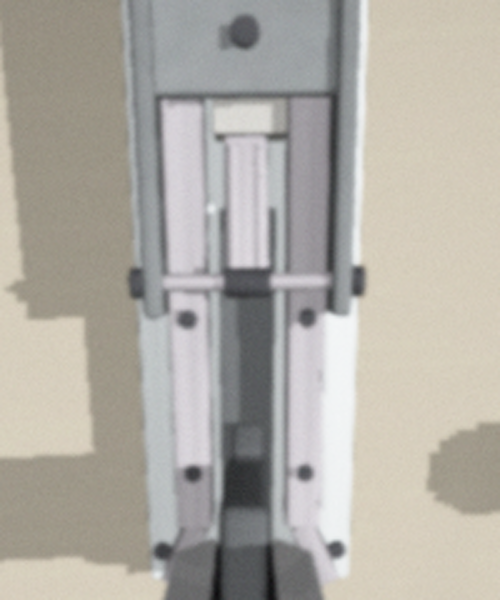

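The block is held: its rear edge at row 135 bears on the pawl tip at row 137, with no stick near it. I'll take the stick all the way out and set it down on the open worktop.

Request:
servo_tool:
  motion:
    - [[-0.0016, -0.03, 0, 0, 0, 0, 1], [-0.0042, -0.08, 0, 0, 0, 0, 1], [-0.0068, -0.13, 0, 0, 0, 0, 1], [-0.0094, -0.18, 0, 0, 0, 0, 1], [-0.012, -0.23, 0, 0, 0, 0, 1], [-0.0146, -0.28, 0, 0, 0, 0, 1], [-0.0162, -0.31, 0, 0, 0, 0, 1], [-0.0162, -0.31, 0, 0, 0, 0, 1]]

```text
clock: 18.45
eef_pos: [638.3, -237.0, 36.5]
eef_rot: [-3.142, 0.0, 1.517]
wrist_force: [-0.3, -0.5, -1.1]
finger_gap: 12.6
finger_force: 50.0
```

Request:
servo_tool:
  motion:
    - [[0.03, 0, 0, 0, 0, 0, 1], [0.08, 0, 0, 0, 0, 0, 1], [0.12, 0, 0, 0, 0, 0, 1], [0.12, 0, 0, 0, 0, 0, 1], [0.12, 0, -0.006, 0, 0, 0, 1], [0.12, 0, -0.012, 0, 0, 0, 1], [0.12, 0, -0.017, 0, 0, 0, 1], [0.12, 0, -0.019, 0, 0, 0, 1], [0.12, 0, -0.019, 0, 0, 0, 1]]

```text
clock: 19.35
eef_pos: [698.7, -234.9, 27.6]
eef_rot: [3.141, 0.0, 1.52]
wrist_force: [-0.8, 0.7, 1.1]
finger_gap: 12.3
finger_force: 50.0
```

Contact is light at z = 27.6. I'll open the gripper and rise.

Request:
servo_tool:
  motion:
    - [[0, 0, 0, 0, 0, 0, 0.7], [0, 0, 0, 0, 0, 0, 0.6], [0, 0, 0, 0, 0, 0, 0.6], [0, 0, 0, 0, 0, 0, 0.6], [0, 0, 0, 0, 0, 0, 0.6]]

```text
clock: 19.85
eef_pos: [698.8, -234.9, 27.1]
eef_rot: [-3.142, 0.0, 1.52]
wrist_force: [0.4, 0.0, -0.5]
finger_gap: 37.1
finger_force: 0.0
```

Request:
servo_tool:
  motion:
    - [[0, 0, 0.03, 0, 0, 0, 0.6], [0, 0, 0.08, 0, 0, 0, 0.6], [0, 0, 0.15, 0, 0, 0, 0.6], [0, 0, 0.22, 0, 0, 0, 0.6], [0, 0, 0.28, 0, 0, 0, 0.6], [0, 0, 0.28, 0, 0, 0, 0.6], [0, 0, 0.28, 0, 0, 0, 0.6]]

```text
clock: 20.55
eef_pos: [698.9, -234.9, 168.2]
eef_rot: [3.14, 0.0, 1.52]
wrist_force: [1.0, 0.5, -0.6]
finger_gap: 37.5
finger_force: 0.0
```

Run:
```python
from h import *
c=cam('wrist','w7.png');s=manip.read_state();print(s['clock'],s['eef_pos'],s['finger_gap'])
```

```text
20.6 [ 698.47545251 -234.74452237  166.7207488 ] 37.54757158953677
```

View pics/w7.png

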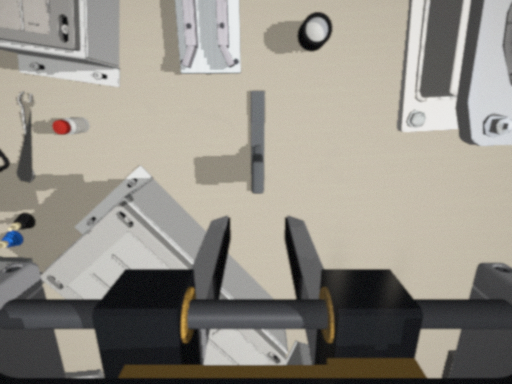

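The stick stands upright at (257,140), clear of the guide's end at (210,72). The loupe, vial and other bystanders look undisturbed.

```bash
python3 -c "
from cell import manip
print(manip.sign_off())"
```

```text
the job is handed in; nothing more can be done
None
```

The job is handed in: in the last pictures the pawl holds the block under the saddle (pushed in at about 14 N), and the stick stands on the worktop clear of the guide with the visible bystanders undisturbed; the hand-in returned no verdict.

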